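# Lever open the silt box grate

## Task

Push the swinging stop arm out from under the long end of the lever, then press the lever's long end gently all the way down onto its rubber pad, so that the heavy grate on the silt box rises, and finish while still holding it down there. Only push and press with the fingers: do not lift the lever out of its saddle, do not touch the grate or let it drop, and leave the pots, tools and other things on the bench where they are.

Things in the scene. Friction and masses are not known exactly. Their poses are not given: they have to be found in the camera images.
- station: Fixed steel station. Origin on the bench under the lever; x axis level along the lever from its long end (-x) to the silt box (+x), z up. Box 170 (x) by 220 by 85 mm high, front wall at x = 220 mm. Saddle: two open-topped cheeks, tops at 97 mm, carry the lever's pin at x = 110, y = 0, z = 85 mm. Rubber pad under the long end at x = -95 mm, top at 14 mm. Stop arm's post at x = -30, y = -85 mm.
- lever: Steel lever, bar 20 mm wide, 12 mm thick, its cross pin resting in the saddle. Origin at the pin's centre; x along the bar to the short end, whose roller (90 mm from the pin) is under the grate's lip; z up out of the bar. Long arm 230 mm, ends in a pressing plate. Rests with the long end 20 degrees up; on the pad it is 16 degrees below level. The grate drives it back up: pressing takes 4 to 11 N.
- lever_pad (a point): Middle of the top face of the pressing plate (50 mm along the lever, 44 mm wide) on the long end, 205 mm from the pin along the bar and 6 mm above its centre line. About 160 mm above the bench at rest, about 34 mm when the long end is on its pad; it travels on an arc about the pin.
- stop (a joint): Stop arm: level bar 16 mm wide, top 107 mm above the bench, turning about the upright post. 0 = straight across under the lever, tip 15 mm past its centre line; grows as the tip swings to the silt box and the peg end the opposite way (clockwise from above), up to 1.5 rad. It blocks the lever until about 0.85 rad. Stays where left; needs about 2 N at the peg.
- stop_peg (a point): Top of the upright round peg (14 mm thick) on the outer end of the stop arm, 50 mm from the arm's turning axis, on the side away from the lever. Peg stands from 107 to 155 mm above the bench.
- flap: Heavy hinged grate (about 3.4 kg) that covers the silt box, 170 by 220 mm, 12 mm thick, with a 70 mm wide lip over the lever's roller. Origin at the middle of the lip's front edge, on its underside, 85 mm above the bench when shut; x axis points from the lip to the hinge 230 mm away at the far side of the box, z up when shut. Opens by tipping its lip up, about 0.27 rad when the lever is fully down.
- pot: Bystander, to be left alone: terracotta pot, 90 mm across, 75 mm high. Origin at its underside.
- bowl: Bystander, to be left alone: blue ceramic bowl, 110 mm across, 45 mm high. Origin at its underside.
- sprayer: Bystander, to be left alone: white plastic bottle, 60 mm across, 150 mm high. Origin at its underside.
- brush: Bystander, to be left alone: hand brush lying flat. Origin at its underside.
- rock: Bystander, to be left alone: lumpy grey stone about 70 mm wide and 110 mm high. Origin at its underside.
- jar: Bystander, to be left alone: amber glass jar, 64 mm across, 75 mm high. Origin at its underside.
- screwdriver: Bystander, to be left alone: screwdriver lying flat. Origin at its underside.

How it is judged (in metres and radians):
On the way, in this order (a step that is already met when the one before it is completed fails the run):
1. the stop arm is pushed out from under the lever (value of joint stop above 0.85 rad), for 0.2 s.
2. the lever is pressed down by the fingers and the grate is raised (angle between flap's own z axis and vertical above 0.24 rad and contact force between the fingers and lever above 1 N), for 0.3 s.
At the end, for the whole second after the job is handed in: The fingers hold the long end down (more than 1 N on the lever) with the grate raised by more than 0.24 rad and at rest, the stop arm at more than 0.85 rad, and the lever's pin still in its saddle (all of step 2 and angular speed of flap below 0.1 rad/s and value of joint stop above 0.85 rad and not (z of lever in the frame of station above 0.097 m)); the arm keeps its last pose, push and grip.
It fails at once if the lever is lifted out of its saddle (pin more than 12 mm up) (z of lever in the frame of station above 0.097 m).
It fails at once if the robot touches the grate (contact force between any of the fingers, the arm and flap above 1 N).
It fails at once if the grate is flung up or dropped (faster than 1 rad/s) (angular speed of flap above 1 rad/s).
It fails at once if a bystander is moved by more than 20 mm (distance of any of pot, bowl, sprayer, brush, rock, jar, screwdriver from where it was at the start of the episode above 0.02 m).
It also fails if it takes over 43 s, if anything falls off the work surface, if the arm or the gripper's body presses on something with over 40 N, if the wrist force passes 120 N, or if a joint passes its speed limit or range.

## Robot

A 7-joint arm with a two-finger parallel gripper is mounted at the origin on the work surface. World frame = base frame: x ahead of the robot, y to its left, z up, the work surface at z = 0. Lengths are in mm, angles in rad, forces in N, time in s.
With the tool pointing down it reaches from about 400 to 875 mm from the base axis. Payload 4.4 kg.
Tool frame: the origin (TCP) lies at the very end of the fingers, on their centre line; the grasp point (between the pads) lies 19 mm behind it; y points along the fingers, z is the direction in which the jaws open and shut, and the axes are right-handed (so a half turn about y gives the same grasp; the last joint's range is limited). The gripper opens to 85 mm and grips with 20 to 120 N. Pads are 22 mm wide; open, the fingers measure 114 mm over their backs; the gripper's body (76 mm by 85 mm) begins 54 mm behind the grasp point. The pads swing forward as they close: fully open they stand 13 mm farther back than shut.
Start: joints at [-1.229, 0.628, 0.038, 1.517, -0.027, 0.996, -0.02], TCP at [257.762, 596.721, 231.313] pointing down, gripper open.
Joint ranges: [-3.06, 3.06], [-0.37, 2.12], [-1.25, 1.32], [0.18, 2.47], [-1.1, 4.24], [0.23, 1.98], [-2.94, 2.94]. Speed limits (rad/s): [2.57, 2.57, 3.14, 3.14, 3.14, 3.14, 3.14].

## Interface

Orientations are given as [roll, pitch, yaw] about the fixed x, y, z axes, in that order (R = Rz(yaw) Ry(pitch) Rx(roll)).
In Python, from cell import * gives the robot as it stands.
- The arm moves only by the tool apply_moves, never from a script. Its argument "targets" is a list of rows, each a list of 6 numbers: the shift along the tool's x, y, z in units of 40 mm (1.0 is 40 mm), then the turn, a rotation vector about the tool's x, y, z in units of 8 degrees (1.0 is 8 degrees). A call has 1 to 12 rows; each row shifts and turns the commanded pose from where the row before left it, along the tool's axes as they then stand; what a row does not reach is not made up. A row lasts 1/8 s, in which the tool goes at most 62.5 mm and 10.7 degrees, less where a joint would pass 70% of its speed; a pose out of reach is approached as far as the arm can. A call is refused whole if a number of a shift passes 1 or a number of a turn 1, either way. A call with a gripper value outside its range is refused whole. "jaw" is the gripper command: -1 is shut, 1 is fully open, values between are in proportion, set as the call begins (left out, the last holds). The fingers move at their own pace and stop on an object; the grip force is fixed at half the most. Time passes only in rows, so rows that do not move let the fingers close. It gives the time, the measured TCP pose, the force and the opening at its end, in the units of the state.
- read_state(): the state, without advancing time (a new reading comes with each control period).
- get_image(name): name is "scene" or "top" or "wrist"; returns the picture (384x512x3 uint8, red, green, blue); there is no depth.
- calibration(name): a dict with "fx", "fy", "cx", "cy" (pixels), "k1" (the pictures are not rectified: a ray, as slopes to the right and down, at radius r is drawn at 1 + k1 r^2 times it, then the intrinsics apply), "world_from_camera" (4x4, takes a point from camera to world coordinates). Camera axes: x right, y down, z forward; pixel columns grow to the right and rows downward; lengths in mm; the calibration is good to about 2 mm. A picture is of the moment at which its call begins: read the wrist's pose just before it. calibration takes no time and is no camera call; for the wrist camera it gives the pose at the moment of the call.
- finish_job(): hands the job in, once; it reports no verdict.
The state is a dict: "clock": time; "qpos": joint angles; "qd": joint speeds; "tau": joint torques, N m; "eef_pos": TCP position; "tool_rot": TCP orientation; "force": force on the tool from outside, world axes, zero at the start; "torque": the same for the moment, N m; "width": finger opening in mm.
Only numpy, scipy, OpenCV 4.12 (cv2) and the standard library are available. Lean on these libraries where they do the work, as an engineer would, in place of code of your own. Each camera call takes 0.05 s, during which the arm holds its last target. There are 200 camera calls.

## Working session

There is one attempt and no reset: what is moved stays moved. The work goes in short steps, Python scripts to look and compute and a tool call to move; the robot and the scene stay as the last step left them, time stands still between calls to the robot, and variables do not carry over. Pictures are saved under pics/ and viewed, about 8 in all and at most 12, crops included, and the job is handed in when it is done.

Besides the shell and the picture viewer there is one more tool, called after ">>>" as name([rows], argument=value, ...), one row to a line, values as JSON. apply_moves: Moves the arm, as the interface text tells. Its arguments: {"type":"object","properties":{"targets":{"type":"array"},"jaw":{"type":"number"}},"required":["targets"]}

```bash
mkdir -p pics; ls; python3 - <<'E'
from cell import *
import cv2
for n in ("scene","top"):
    im=get_image(n); cv2.imwrite(f"pics/{n}0.png",im[:,:,::-1])
    c=calibration(n); print(n,c)
print(read_state())
E
```

```text
pics
scene {'fx': 461.6585255247167, 'fy': 461.6585255247167, 'cx': 251.23370145869728, 'cy': 185.93078716999867, 'k1': 0.027511618975552276, 'world_from_camera': array([[ 7.81251228e-01,  4.32303081e-01, -4.50289424e-01,
         1.24727558e+03],
       [ 6.24168751e-01, -5.49959484e-01,  5.54939580e-01,
        -7.77776745e+02],
       [-7.73884915e-03, -7.14603815e-01, -6.99486596e-01,
         1.16889008e+03],
       [ 0.00000000e+00,  0.00000000e+00,  0.00000000e+00,
         1.00000000e+00]])}
top {'fx': 480.0062606795787, 'fy': 480.0062606795787, 'cx': 248.12415893501148, 'cy': 193.28017894191257, 'k1': -0.10654039910949671, 'world_from_camera': array([[-2.09391187e-03, -9.88888293e-01,  1.48645752e-01,
         3.69516127e+02],
       [-9.99757754e-01, -1.18669591e-03, -2.19778520e-02,
         3.86297374e+01],
       [ 2.19100378e-02, -1.48655762e-01, -9.88646253e-01,
         1.50858186e+03],
       [ 0.00000000e+00,  0.00000000e+00,  0.00000000e+00,
         1.00000000e+00]])}
{'clock': 0.1, 'qpos': array([-1.2288124 ,  0.62922271,  0.03841894,  1.51826342, -0.02699445,
        0.99626708, -0.02000243]), 'qd': array([-0.00114156, -0.00118782,  0.00133176, -0.00418493, -0.00153408,
       -0.0008991 ,  0.00036191]), 'tau': array([ 2.17764049e-03, -5.64532650e+01,  1.23024467e+00, -1.93976641e+01,
        1.12419430e-02,  5.35516039e-03, -1.45473257e-05]), 'eef_pos': array([257.51788521, 596.220116  , 230.50206031]), 'tool_rot': array([-1.57243987e+00, -3.91949896e-06, -4.07762342e-01]), 'force': array([-0.09109982, -0.02974646, -0.13486017]), 'torque': array([ 0.04466612, -0.00855677, -0.0034941 ]), 'width': 85.36180692085051}
```

View pics/top0.png

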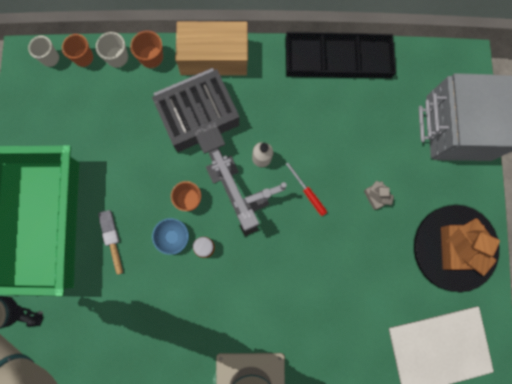

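View pics/scene0.png

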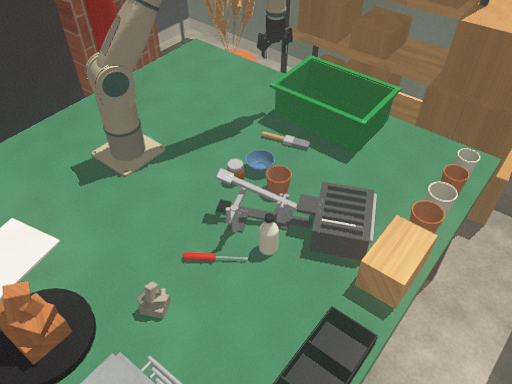

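The top view shows the lever running from its plate at about (247,218) to the grate at (197,108), with the stop peg at about (283,186) and the sprayer at (263,153). I'll zoom in to pick points.

```bash
python3 - <<'E'
import cv2,numpy as np
a=cv2.imread("pics/top0.png")[60:250,150:340]; b=cv2.imread("pics/scene0.png")[150:270,180:390]
a=cv2.resize(a,None,fx=3,fy=3,interpolation=cv2.INTER_CUBIC)
cv2.imwrite("pics/a.png",a); b=cv2.resize(b,None,fx=3.8,fy=3.8,interpolation=cv2.INTER_CUBIC); cv2.imwrite("pics/b.png",b); print(a.shape,b.shape)
E
```

```text
(570, 570, 3) (456, 798, 3)
```

View pics/a.png

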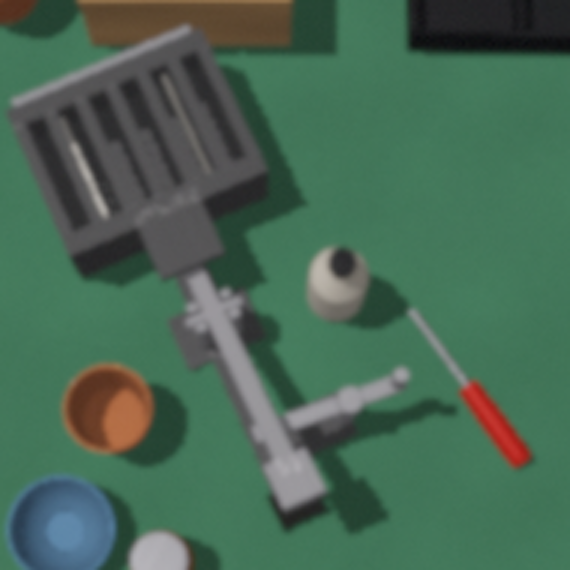

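View pics/b.png

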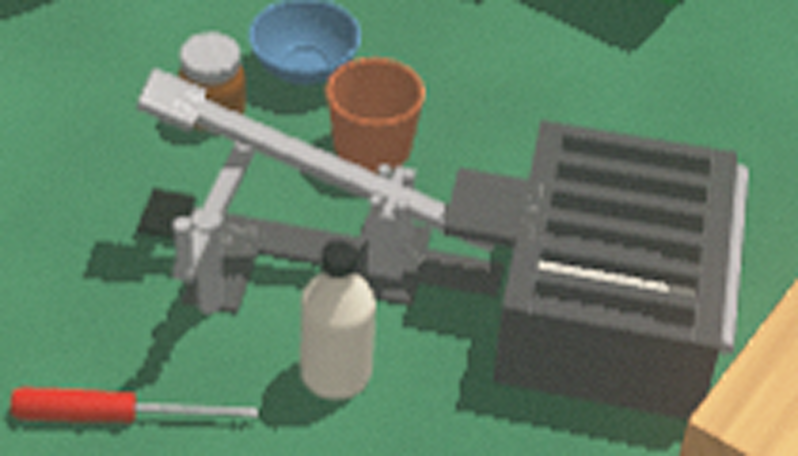

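```bash
cat > h.py <<'E'
from cell import *
import numpy as np, cv2
def ray(n,u,v,c=None):
    c=c or calibration(n); K=np.array([[c['fx'],0,c['cx']],[0,c['fy'],c['cy']],[0,0,1]])
    p=cv2.undistortPoints(np.array([[[u,v]]],float),K,np.array([c['k1'],0,0,0]))[0,0]
    W=np.array(c['world_from_camera']); d=W[:3,:3]@[p[0],p[1],1]
    return W[:3,3],d/np.linalg.norm(d)
def tri(*rs):
    A=0;b=0
    for o,d in rs:
        P=np.eye(3)-np.outer(d,d); A=A+P; b=b+P@o
    x=np.linalg.solve(A,b); return x,[np.linalg.norm(np.cross(x-o,d)) for o,d in rs]
def plane(r,z): o,d=r; return o+d*(z-o[2])/d[2]
ta=lambda u,v:ray("top",(u+.5)/3-.5+150,(v+.5)/3-.5+60)
sb=lambda u,v:ray("scene",(u+.5)/3.8-.5+180,(v+.5)/3.8-.5+150)
E
python3 - <<'E'
from h import *
np.set_printoptions(precision=1,suppress=True)
for n,t,s in (("peg",(401,375),(183,225)),("plate",(297,477),(172,96)),("pin",(218,308),(393,190)),("hub",(348,402),(207,215))):
    print(n,*tri(ta(*t),sb(*s)), plane(ta(*t),{"peg":155,"plate":160,"pin":85,"hub":110}[n]))
print("spray cap",tri(ta(343,262),sb(341,257)),plane(ta(343,262),150))
print("jar",plane(ta(160,555),75),"pot",plane(ta(110,408),75))
print("lip corners",plane(ta(182,277),97),plane(ta(222,247),97))
E
```

```text
peg [598.9 -92.2 152.9] [np.float64(0.58640469407144), np.float64(0.5864046940712838)] [598.1 -92.5 155. ]
plate [500.4   8.  161.6] [np.float64(0.9781038367305025), np.float64(0.9781038367303742)] [499.9   7.3 160. ]
pin [676.5  85.4  97.3] [np.float64(1.2713469532792439), np.float64(1.2713469532792734)] [678.2  84.9  85. ]
hub [579.6 -43.3 110.4] [np.float64(1.2832230214832099), np.float64(1.2832230214831273)] [578.7 -44.2 110. ]
spray cap (array([712.4, -37.3, 145.2]), [np.float64(1.524095007477677), np.float64(1.524095007477451)]) [710.  -38.1 150. ]
jar [430.4 141.3  75. ] pot [577.6 193.1  75. ]
lip corners [707.4 120.9  97. ] [738.5  80.9  97. ]
```

>>> apply_moves([
  [0.5,0,-0.4,0,0,0],
  [0.95,0,-0.75,0,0,0],
  [0.95,0,-0.75,0,0,0],
  [0.95,0,-0.75,0,0,0],
  [0.95,0,-0.75,0,0,0],
  [0.95,0,-0.75,0,0,0],
  [0.95,0,-0.75,0,0,0],
  [0.95,0,-0.75,0,0,0],
  [0.95,0,-0.75,0,0,0],
  [0.95,0,-0.75,0,0,0],
  [0.95,0,-0.75,0,0,0],
  [0.95,0,-0.75,0,0,0],
], jaw=-1)

```text
clock: 1.6
eef_pos: [523.0, 104.0, 231.1]
tool_rot: [-1.571, 0.0, -0.408]
force: [0.2, 0.6, -0.2]
width: 0.2
```

>>> apply_moves([
  [0.9,0,-0.72,0,0,0],
  [0.9,0,-0.72,0,0,0],
  [0.9,0,-0.72,0,0,0],
  [0.9,0,-0.72,0,0,0],
  [0.7,0,-0.56,0,0,0],
  [0.38,0,-0.31,0,0,0],
  [0,0,0,0,0,0],
  [0,0,0,0,0,0],
])

```text
clock: 2.6
eef_pos: [634.4, -104.3, 231.1]
tool_rot: [-1.57, 0.002, -0.406]
force: [0.2, 0.9, 0.4]
width: 0.3
```

```bash
python3 - <<'E'
from h import *
print(read_state()['eef_pos'], calibration("wrist"))
w=get_image("wrist")[:,:,::-1]; s=get_image("scene")[150:270,180:390,::-1]
o=np.zeros((600,525,3),np.uint8); o[:300,:525]=cv2.resize(s,(525,300),interpolation=cv2.INTER_CUBIC); o[300:,:400]=cv2.resize(w,(400,300)); cv2.imwrite("pics/c.png",o)
E
```

```text
[ 634.44854622 -104.26359124  231.07250184] {'fx': 282.71473742528195, 'fy': 282.71473742528195, 'cx': 253.26185371502552, 'cy': 189.30789562309056, 'k1': -0.037450793342206225, 'world_from_camera': array([[ 3.95723929e-01,  8.84516622e-01,  2.47048410e-01,
         5.70369010e+02],
       [ 9.18368167e-01, -3.81597718e-01, -1.04800247e-01,
        -7.71745937e+01],
       [ 1.57554891e-03,  2.68353361e-01, -9.63319257e-01,
         3.73272798e+02],
       [ 0.00000000e+00,  0.00000000e+00,  0.00000000e+00,
         1.00000000e+00]])}
```

View pics/c.png

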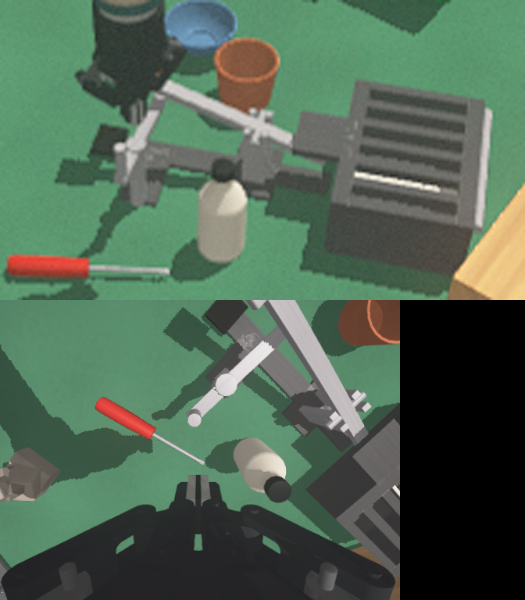

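The wrist crop shows the peg top at about (249,154) in full-size pixels, the hub at (289,107), and shut fingers behind it at (253,225). The way down is clear, with the sprayer off to the right. I'll cross-check the peg position.

```bash
python3 - <<'E'
from h import *
print(plane(ray("wrist",248.5,154),155),plane(ray("wrist",289,107),110))
print(tri(ta(401,375),sb(183,225),ray("wrist",248.5,154)))
E
```

```text
[599.06070532 -93.18012035 155.        ] [580.40745422 -46.11422959 110.        ]
(array([599.09156985, -92.69043178, 153.35709555]), [np.float64(0.6869875621523633), np.float64(0.7430457888159185), np.float64(0.6335759704448506)])
```

>>> apply_moves([
  [0,0.9,0,0,0,0],
  [0,0.9,0,0,0,0],
  [0,0.85,0,0,0,0],
  [0,0,0,0,0,0],
  [-0.2,0,-0.04,0,0,0],
  [-0.2,0,-0.04,0,0,0],
  [-0.14,0,-0.08,0,0,0],
  [-0.14,0,-0.08,0,0,0],
  [-0.14,0,-0.08,0,0,0],
  [0,0,0,0,0,0],
])

```text
clock: 3.95
eef_pos: [599.2, -106.3, 125.6]
tool_rot: [-1.572, -0.0, -0.409]
force: [1.7, -3.1, 1.0]
width: -0.2
```

>>> apply_moves([
  [-0.13,0,-0.03,0,0,0],
  [-0.13,0,-0.03,0,0,0],
  [-0.13,0,-0.03,0,0,0],
  [-0.13,0,-0.03,0,0,0],
  [-0.16,0,0.02,0,0,0],
  [-0.16,0,0.02,0,0,0],
  [-0.13,0,0.04,0,0,0],
  [-0.13,0,0.04,0,0,0],
  [-0.13,0,0.04,0,0,0],
  [0,0,0,0,0,0],
  [0,0,0,0,0,0],
])

```text
clock: 5.32
eef_pos: [554.5, -83.9, 125.2]
tool_rot: [-1.571, 0.002, -0.408]
force: [-0.1, 0.3, 0.7]
width: 0.3
```

```bash
python3 - <<'E'
from h import *
print(read_state()['eef_pos'])
w=get_image("wrist")[:,:,::-1]; s=get_image("scene")[150:270,180:390,::-1]
o=np.zeros((600,525,3),np.uint8); o[:300,:525]=cv2.resize(s,(525,300),interpolation=cv2.INTER_CUBIC); o[300:,:400]=cv2.resize(w,(400,300)); cv2.imwrite("pics/d.png",o)
E
```

```text
[554.51155563 -83.94068076 125.18994965]
```

View pics/d.png

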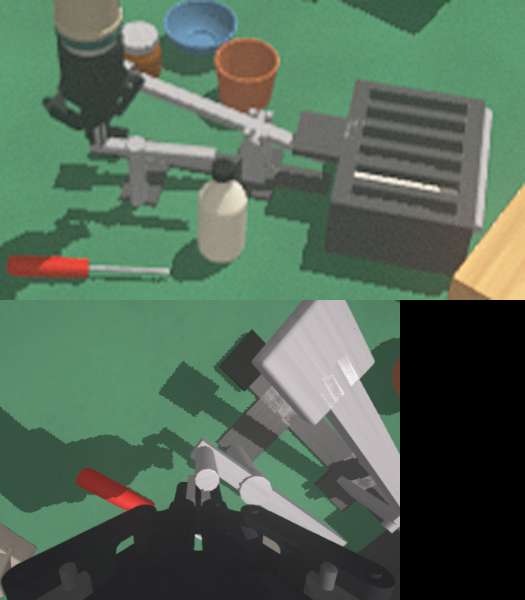

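The stop arm now lies nearly parallel to the lever: peg top at wrist (265,230), hub (328,244). The plate sits clear, centred near (404,79). I'll compute the stop angle and the plate position.

```bash
python3 - <<'E'
from h import *
p=plane(ray("wrist",265,230),155); h=plane(ray("wrist",328,244),110); d=p-h
print(p,h,"stop deg",-np.degrees(np.arctan2(d[1],d[0]))-66.5, np.hypot(d[0],d[1]))
print(plane(ray("wrist",404,79),160),tri(ta(297,477),sb(172,96),ray("wrist",404,79)))
s=read_state(); print(s['clock'],s['force'])
E
```

```text
[538.23266129 -71.8737233  155.        ] [581.27552627 -46.05452441 110.        ] stop deg 82.54262560347289 50.19282076968943
[501.97489421  -2.34043044 160.        ] (array([501.15170164,   5.22749931, 158.699502  ]), [np.float64(2.311884893618516), np.float64(4.536574534390463), np.float64(6.284764458471067)])
5.425 [ 0.58760114 -0.34091618  0.54132484]
```

>>> apply_moves([
  [0.25,0,0,0,0,0],
  [0,-0.8,0,0,0,0],
  [0,-0.8,0,0,0,0],
  [0,-0.8,0,0,0,0],
  [-0.6,0,0.4,0,0,0],
  [-0.6,0,0.4,0,0,0],
  [-0.6,0,0.4,0,0,0],
  [-0.58,0,0.35,0,0,0],
  [0,0.7,0,0,0,0],
  [0,0.3,0,0,0,0],
  [0,0,0,0,0,0],
  [0,0,0,0,0,0],
])

```text
clock: 6.92
eef_pos: [502.4, 5.9, 181.8]
tool_rot: [-1.57, -0.001, -0.409]
force: [-0.2, 0.6, 0.3]
width: -0.2
```

```bash
python3 - <<'E'
from h import *
s=read_state(); print(s['eef_pos'],s['force'],s['clock'])
w=get_image("wrist")[:,:,::-1]; s=get_image("scene")[150:270,180:390,::-1]
o=np.zeros((600,525,3),np.uint8); o[:300,:525]=cv2.resize(s,(525,300),interpolation=cv2.INTER_CUBIC); o[300:,:400]=cv2.resize(w,(400,300)); cv2.imwrite("pics/e.png",o)
E
```

```text
[502.37273886   5.9442816  181.76200454] [-0.22575467  0.61683798  0.25378812] 6.925
```

View pics/e.png

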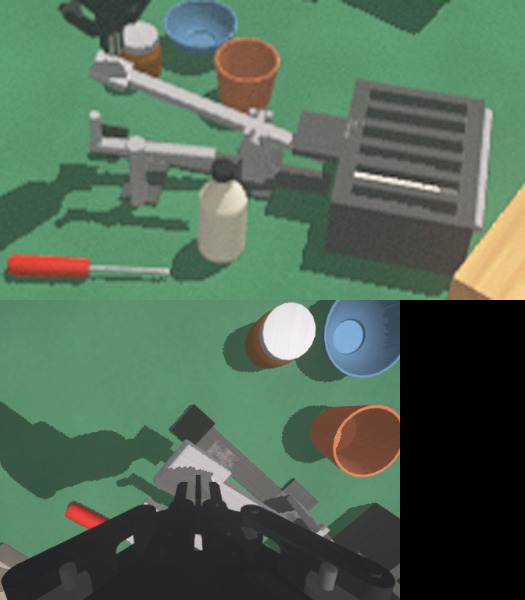

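Fingers are over the plate and clear of it; the stop arm stays where it was left. Pressing slowly.

>>> apply_moves([
  [0,0.12,0,0,0,0],
  [0,0.12,0,0,0,0],
  [0,0.12,0,0,0,0],
  [-0.03,0.12,-0.03,0,0,0],
  [-0.03,0.12,-0.03,0,0,0],
  [-0.03,0.12,-0.03,0,0,0],
  [-0.03,0.12,-0.03,0,0,0],
  [-0.03,0.12,-0.03,0,0,0],
  [-0.02,0.12,-0.02,0,0,0],
  [-0.02,0.12,-0.02,0,0,0],
])

```text
clock: 8.28
eef_pos: [492.1, 2.1, 134.0]
tool_rot: [-1.57, -0.001, -0.408]
force: [-1.3, -0.4, 9.4]
width: -0.1
```

>>> apply_moves([
  [-0.02,0.13,-0.02,0,0,0],
  [-0.02,0.13,-0.02,0,0,0],
  [0,0.13,0,0,0,0],
  [0,0.13,0,0,0,0],
  [0,0.13,0,0,0,0],
  [0,0.13,0,0,0,0],
  [0,0.13,0,0,0,0],
  [0,0.13,0,0,0,0],
  [0.01,0.13,0.01,0,0,0],
  [0.01,0.13,0.01,0,0,0],
  [0.02,0.13,0.02,0,0,0],
  [0.02,0.13,0.02,0,0,0],
])

```text
clock: 9.78
eef_pos: [487.2, 1.1, 70.4]
tool_rot: [-1.577, 0.009, -0.409]
force: [-9.9, -4.5, 10.3]
width: -0.1
```

>>> apply_moves([
  [-0.03,0.1,-0.03,0,0,0],
  [0,0.1,0,0,0,0],
  [0,0.1,0,0,0,0],
  [0,0.1,0,0,0,0],
])

```text
clock: 10.28
eef_pos: [488.8, 1.6, 54.9]
tool_rot: [-1.573, 0.004, -0.408]
force: [-3.9, -1.2, 8.0]
width: -0.2
```

>>> apply_moves([
  [0.02,0.1,0.02,0,0,0],
  [0.02,0.1,0.02,0,0,0],
  [0.02,0.1,0.02,0,0,0],
  [0,0.1,0,0,0,0],
  [0,0,0,0,0,0],
])

```text
clock: 10.9
eef_pos: [491.7, 3.0, 38.5]
tool_rot: [-1.573, 0.004, -0.408]
force: [-4.0, -1.1, 5.3]
width: 0.1
```

>>> apply_moves([
  [0,0.06,0,0,0,0],
  [0,0.05,0,0,0,0],
  [0,0,0,0,0,0],
])

```text
clock: 11.28
eef_pos: [492.5, 3.2, 34.5]
tool_rot: [-1.572, 0.003, -0.408]
force: [-3.0, -0.5, 7.3]
width: 0.1
```

>>> apply_moves([
  [0,0.05,0,0,0,0],
  [0,0.04,0,0,0,0],
  [0,0,0,0,0,0],
  [0,0,0,0,0,0],
])

```text
clock: 11.78
eef_pos: [492.8, 3.4, 33.0]
tool_rot: [-1.571, 0.002, -0.408]
force: [-7.7, 0.9, 29.6]
width: 0.1
```

```bash
python3 - <<'E'
from h import *
s=read_state(); print(s['eef_pos'],s['force'],s['clock'])
w=get_image("wrist")[:,:,::-1]; s=get_image("scene")[150:270,180:390,::-1]
o=np.zeros((600,525,3),np.uint8); o[:300,:525]=cv2.resize(s,(525,300),interpolation=cv2.INTER_CUBIC); o[300:,:400]=cv2.resize(w,(400,300)); cv2.imwrite("pics/f.png",o)
E
```

```text
[492.84653801   3.37350898  32.95413162] [-7.71451967  0.86874788 29.58985094] 11.775
```

View pics/f.png

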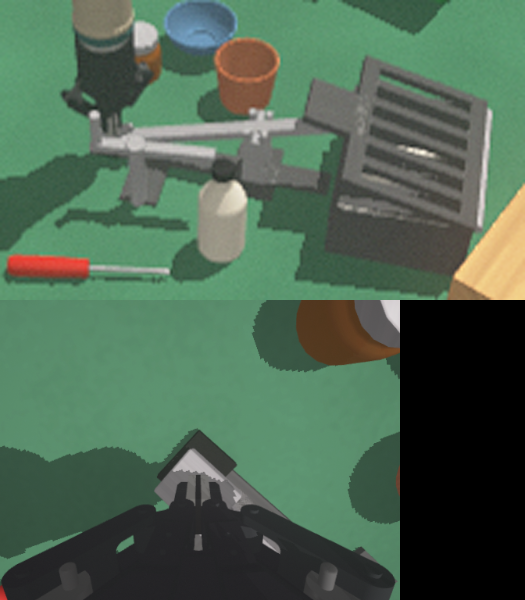

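The plate is down on the pad: the force jumped from 7 to 30 N at z = 33 mm. The grate is raised and the stop arm is clear. I'll ease off slightly and let it settle.

>>> apply_moves([
  [0,-0.02,0,0,0,0],
  [0,0,0,0,0,0],
  [0,0,0,0,0,0],
  [0,0,0,0,0,0],
])

```text
clock: 12.38
eef_pos: [492.8, 3.3, 33.2]
tool_rot: [-1.572, 0.002, -0.408]
force: [-6.4, 0.5, 22.6]
width: 0.3
```

```bash
python3 - <<'E'
from h import *
s=read_state(); print(s['eef_pos'],s['force'],s['clock']); print(finish_job())
E
```

```text
[492.76098279   3.34717339  33.16191104] [-6.43551882  0.46560363 22.63665704] 12.375
the job is handed in; nothing more can be done
None
```

I pushed the stop arm clear of the lever and pressed the long end down onto its pad. I handed the job in at 12.4 s with the fingers still holding it there; no verdict was reported.

- **Stop arm:** after the push, the wrist camera put it at about 1.4 rad, well past 0.85. It looked unmoved in the later pictures.
- **Lever on its pad:** the force rose from 7 to 30 N at a fingertip height of 33 mm, against about 34 mm expected for the plate. I eased it to about 23 N for the hold.
- **Grate:** the last picture shows it raised, with the pin in its saddle. I did not measure its angle; I inferred it from the lever being fully down. I also had no reading of its speed, and kept the pressing to about 45 mm/s.
- **Bystanders:** the ones in view looked undisturbed in the last picture, but I did not measure their positions.
- **Disagreements:**
  - The last wrist-camera estimate of the plate was about 10 mm off the two-camera one. I used the two-camera value, and the fingers landed on the plate.
  - Partway down there was a side force of about 11 N along the lever. It dropped to about 4 N after I corrected the path, and was about 6 N in the final hold.

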